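Shut the tilt-out bin and tuck its dust flap

ROBOT

A 7-joint arm with a two-finger parallel gripper is mounted at the origin on the work surface. World frame = base frame: x ahead of the robot, y to its left, z up, the work surface at z = 0. Lengths are in m, angles in rad, forces in N, time in s.
With the tool pointing down it reaches from about 0.375 to 0.925 m from the base axis. Payload 3.1 kg.
Tool frame: the origin (TCP) lies at the very end of the fingers, on their centre line; the grasp point (between the pads) lies 19 mm behind it; z points along the fingers, x is the direction in which the jaws open and shut, and the axes are right-handed (so a half turn about z gives the same grasp; the last joint's range is limited). The gripper opens to 85 mm and grips with 20 to 120 N. Pads are 22 mm wide; open, the fingers measure 114 mm over their backs; the gripper's body (76 mm by 85 mm) begins 54 mm behind the grasp point. The pads swing forward as they close: fully open they stand 13 mm farther back than shut.
Start: joints at [-1.304, 0.383, 0.044, 1.598, -0.018, 1.161, -0.05], TCP at [0.232, 0.607, 0.231] pointing down, gripper open.
Joint ranges: [-2.61, 2.61], [-0.41, 2.15], [-1.48, 1.57], [0, 2.5], [-1.57, 4.71], [0.05, 1.97], [-2.85, 2.85]. Speed limits (rad/s): [2.79, 2.79, 3.14, 3.14, 3.14, 3.14, 3.14].

INTERFACE

Orientations are given as a 3x3 rotation matrix whose columns are the frame's x, y, z axes.
In Python, from cell import * gives the robot as it stands. The module is installed in compiled form; this text tells all that it offers.
- The arm moves only by the tool apply_moves, never from a script. Its argument "commands" is a list of rows, each a list of 5 numbers: the shift along the tool's x, y, z in mm, then the turn about the tool's z in degrees, then the closure, from 0 (fully open) to 1 (shut). A call has 1 to 20 rows; each row shifts and turns the commanded pose from where the row before left it, along the tool's axes as they then stand; what a row does not reach is not made up. A row lasts 1/12 s, in which the tool goes at most 41.7 mm and 7.16 degrees, less where a joint would pass 70% of its speed; a pose out of reach is approached as far as the arm can. A call is refused whole if a number of a shift passes 41.7 or a number of a turn 7.16, either way. A call with a gripper value outside its range is refused whole. The fingers move at their own pace and stop on an object; "force" is the grip in N (left out, the last holds). Time passes only in rows, so rows that do not move let the fingers close. It gives the time, the measured TCP pose, the force and the opening at its end, in the units of the state.
- get_obs(): the state, without advancing time (a new reading comes with each control period).
- read_camera(name): name is "scene" or "top"; returns a dict with "color" (400x640x3 uint8, red, green, blue), "camera_matrix" (3x3 intrinsics, pixels), "distortion" ([k1, k2, p1, p2, k3] as OpenCV has them; the pictures are not rectified), "extrinsics" (4x4, takes a point from camera to world coordinates). Camera axes: x right, y down, z forward; pixel columns grow to the right and rows downward; lengths in m; the calibration is good to about 2 mm. A picture is of the moment at which its call begins. There is no depth.
- sign_off(): hands the job in, once; it reports no verdict.
The state is a dict: "time": time; "joint_positions": joint angles; "qvel": joint speeds; "joint_efforts": joint torques, N m; "eef_pos": TCP position; "orientation": TCP orientation; "wrist_force": force on the tool from outside, world axes, zero at the start; "torque": the same for the moment, N m; "finger_gap": finger opening in m.
Only numpy, scipy, OpenCV 4.12 (cv2) and the standard library are available. Lean on these libraries where they do the work, as an engineer would, in place of code of your own. Each camera call takes 0.05 s, during which the arm holds its last target.

TASK

Push the white tilt-out bin fully shut, then fold its green dust flap down over the bin's mouth and push the flap along until its free edge is tucked home beneath the black retaining lip and stays there by itself. Only press and push, gently, with the fingertips: grip and lift nothing, and leave the things standing around it where they are.

Things in the scene. Friction and masses are not known exactly. Their poses are not given: they have to be found in the camera images.
- bin_unit: White plastic tilt-out bin unit, fixed to the sill: a housing 140 mm deep (x), 160 mm wide (y), 120 mm high. Origin at the centre of its underside; its x axis points from its front to its back, z up. The tilting tub fills its front half, the rear half is a flat deck (top 116 mm up) that carries the flap. The robot-facing front may be turned some 20 degrees.
- bin_tub (a joint): Tilt of the white tub in rad: 0 = shut (front panel upright), about 0.3 to 0.5 at the start (top leaning out to the unit's -x). It turns about a level axis along the unit's y at x = -64 mm, z = 12 mm of the unit. It stays where it is left (friction about 0.2 N m, 2 N at its top edge), and meets a stop at 0.
- bin_push (a point): Point on the outer face of the tub's front panel, in the middle of its width, 22 mm below its top edge (112 mm above the sill when shut). Pushing here towards the unit's +x shuts the tub. The panel is 148 mm wide and its front face is 70 mm ahead of the unit's origin when shut.
- lip_edge (a point): Middle of the lower rear edge of the black retaining lip, a shelf 124 mm wide and 4 mm thick along the top of the tub's front panel, reaching 20 mm back from the panel's outer face. With the tub shut this point is at x = -50 mm, z = 130 mm of the unit, and the lip's top is 134 mm up; the flap's edge belongs in the slot beneath it.
- flap (a joint): Angle of the green dust flap in rad: 0 = lying flat forwards (to the unit's -x) over the tub's mouth, a stop; about 1.57 = upright; stop at 2.0 leaning back. A weak spring stands it up at about 1.7 and lifts it again from flat (0.09 N m there, about 1 N at the edge) unless the lip holds it. Held by the lip it rests at about 0.07 rad.
- carriage (a joint): Slide of the flap's hinge along the deck in m: 0 = back, 0.025 = fully forward (to the unit's -x), with stops at both. It stays where it is left, friction about 3 N. 0 to 0.004 at the start. The flap can only be laid flat behind the lip while this is below about 0.010 (beyond that its edge lands on the lip); pushed on to 0.025 the edge reaches 13 mm beneath the lip.
- flap_axis (a point): Point on the flap's hinge axis, in the middle of its width, 122 mm above the sill; moves with the slide (at x = +50 mm of the unit when the slide is at 0). The axis is along the unit's y.
- flap_press (a point): Point on the flap's upper face (the face towards the unit's +x when the flap stands up), on its centre line, 48 mm from the hinge axis and 12 mm on the hinge side of the yellow rib. The flap is a rigid plate 110 mm wide, 4 mm thick, reaching 88 mm from the axis; across this face runs a yellow rib 90 mm long and 8 mm tall, 60 to 66 mm from the axis, against which a fingertip can push the flap forward.
- flap_edge (a point): Middle of the flap's free edge, 88 mm from the hinge axis.
- kidney_dish: Stainless steel kidney dish, 200 x 85 x 40 mm, loose bystander; origin at its underside.
- pill_organiser: Blue seven-lid pill organiser, 40 x 154 x 23 mm, loose bystander behind the bin; origin at its underside.
- amber_bottle: Small amber bottle, 44 mm across, 85 mm high, loose bystander close beside the bin; origin at its underside.
- medicine_cup: White cup, 52 mm across, 50 mm high, loose bystander close beside the bin; origin at its underside.
- tweezers: Steel tweezers lying flat, 120 mm long, 6 mm high, loose bystander; origin at its underside.
- splint: Yellow hard splint, a shallow trough 190 x 45 x 17 mm, loose bystander; origin at its underside.

How it is judged:
On the way, in this order (a step that is already met when the one before it is completed fails the run):
1. the tub is pushed shut (value of joint bin_tub below 0.05 rad), for 0.1 s.
2. the flap is folded down over the mouth, still behind the lip (value of joint flap below 0.2 rad and value of joint carriage below 0.018 m).
3. the flap's edge is pushed home beneath the lip (value of joint flap below 0.12 rad and value of joint carriage above 0.018 m and value of joint bin_tub below 0.06 rad), for 0.1 s.
At the end, for the whole second after the job is handed in: The tub is shut (within 0.06 rad), the flap lies folded down (below 0.12 rad) with its slide at least 18 mm of 25 mm forward, so that its free edge is at least 4 mm beneath the lip and lower than the lip's underside, held there by the lip alone (all of step 3 and x of flap_edge in the frame of lip_edge below -0.004 m and z of flap_edge in the frame of lip_edge below 0 m); the robot touches nothing.
It fails at once if the bin or its flap was gripped or pressed with more than 35 N (contact force between the fingers and bin_unit above 35 N).
It fails at once if a bystander was lifted, carried or shoved more than 20 mm (distance of any of kidney_dish, pill_organiser, amber_bottle, medicine_cup, tweezers, splint from where it was at the start of the episode above 0.02 m).
It fails at once if the amber bottle or the cup was tipped (angle between any of amber_bottle, medicine_cup's own z axis and vertical above 0.5 rad).
It also fails if it takes over 50 s, if anything falls off the work surface, if the arm or the gripper's body presses on something with over 40 N, if the wrist force passes 120 N, or if a joint passes its speed limit or range.

## Working session

There is one attempt and no reset: what is moved stays moved. The work goes in short steps, Python scripts to look and compute and a tool call to move; the robot and the scene stay as the last step left them, time stands still between calls to the robot, and variables do not carry over. Pictures are saved under pics/ and viewed, and the job is handed in when it is done.

Besides the shell and the picture viewer there is one more tool, called after "Emit:" by a JSON object that holds its "fn" and its "kwargs". apply_moves: Moves the arm, as the interface text tells. Its arguments: {"type":"object","properties":{"commands":{"type":"array","items":{"type":"array","items":{"type":"number"}}},"force":{"type":"number"}},"required":["commands"]}

```bash
mkdir -p pics; python3 - <<'E'
from cell import *
import cv2,numpy as np
o=get_obs()
for k,v in o.items(): print(k,np.round(v,4).tolist())
for n in("scene","top"):
    c=read_camera(n); cv2.imwrite(f"pics/{n}0.png",c["color"][:,:,::-1])
    print(n,c["camera_matrix"].tolist(),c["distortion"],np.round(c["extrinsics"],4).tolist())
E
```

```text
time 0.0
joint_positions [-1.3038, 0.3838, 0.0438, 1.5996, -0.0179, 1.1612, -0.0499]
qvel [0.0015, 0.0004, -0.0007, 0.0001, -0.0001, -0.0011, -0.0004]
joint_efforts [-0.0, -43.3461, 1.0243, -24.9513, 0.0105, 0.0115, -0.0]
eef_pos [0.2316, 0.6063, 0.2299]
orientation [[0.3567, 0.9342, -0.0008], [0.9342, -0.3567, -0.0026], [-0.0027, 0.0002, -1.0]]
wrist_force [0.3218, -0.0845, 0.8897]
torque [-0.0041, 0.0119, 0.045]
finger_gap 0.0853
scene [[461.9566165175922, 0.0, 321.66706553878254], [0.0, 461.9566165175922, 203.45815592382425], [0.0, 0.0, 1.0]] [-0.13911078  0.          0.          0.          0.        ] [[0.4486, 0.7004, -0.5552, 1.2348], [0.8937, -0.3557, 0.2734, -0.2336], [-0.006, -0.6188, -0.7855, 1.0044], [0.0, 0.0, 0.0, 1.0]]
top [[419.85735343527364, 0.0, 323.4290070131285], [0.0, 419.85735343527364, 200.92322371814845], [0.0, 0.0, 1.0]] [-0.08936093  0.          0.          0.          0.        ] [[-0.0266, -0.9791, 0.2016, 0.3934], [-0.9996, 0.027, -0.0007, 0.0844], [-0.0048, -0.2016, -0.9795, 0.9969], [0.0, 0.0, 0.0, 1.0]]
```

View pics/scene0.png

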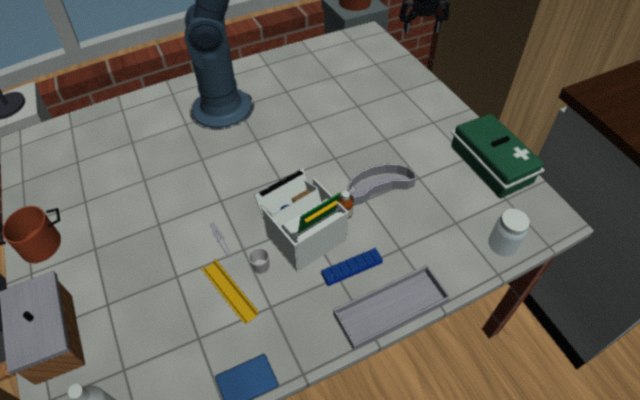

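View pics/top0.png

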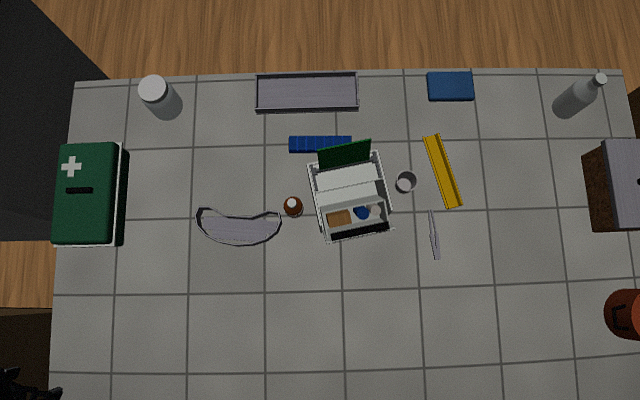

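The bin is at about (350,195) in the top view and (305,220) in the scene view. The tub leans out towards the robot and the flap is upright. The amber bottle and the cup stand close on either side. Next I'll enlarge crops of both.

```bash
python3 - <<'E'
import cv2
a=cv2.imread("pics/top0.png")[125:255,270:430]; cv2.imwrite("pics/top0c.png",cv2.resize(a,None,fx=5,fy=4.6 and 5*0.9,interpolation=cv2.INTER_CUBIC)) if 0 else cv2.imwrite("pics/top0c.png",cv2.resize(a,None,fx=4.5,fy=4.5,interpolation=cv2.INTER_CUBIC))
a=cv2.imread("pics/scene0.png")[160:280,240:400]; cv2.imwrite("pics/scene0c.png",cv2.resize(a,None,fx=5,fy=5,interpolation=cv2.INTER_CUBIC))
E
```

```text
(no output)
```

View pics/top0c.png

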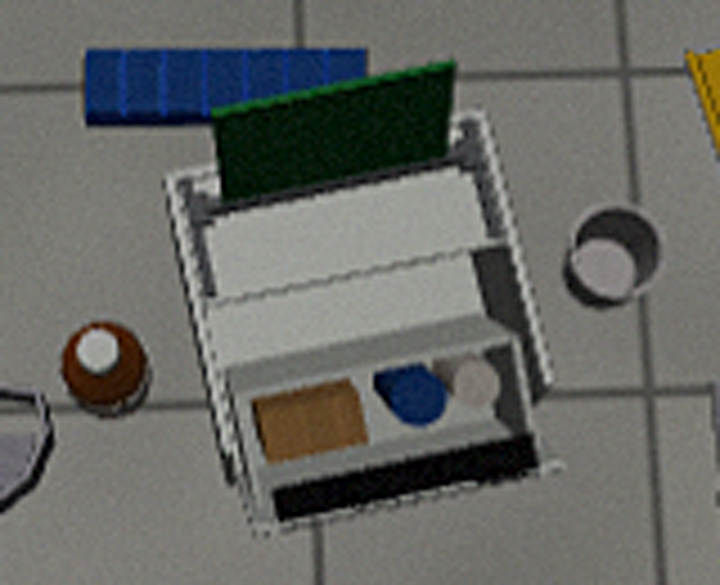

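View pics/scene0c.png

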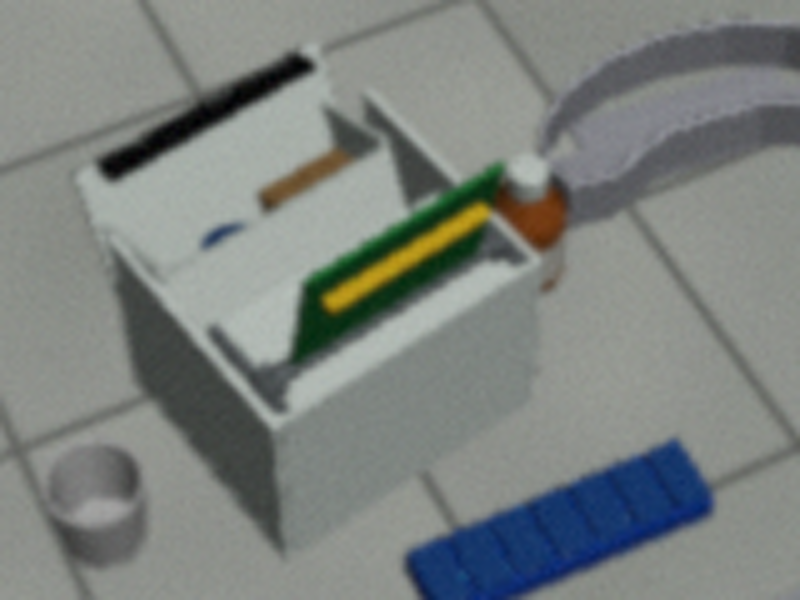

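Corners read off the crops, with model points to match:
- **Top crop:** housing rear corners (166,178) and (484,108), flap edge (212,112) and (456,62), lip inner edge (272,490) and (533,433).
- **Scene crop:** rear corners (280,430), (542,262) and bottom (285,557), flap edge (308,285) and (503,165), lip inner edge (112,182) and (315,68).

I'll fit the pose and the joints to these.

```bash
cat > h.py <<'E'
import numpy as np,cv2,pickle
from scipy.optimize import least_squares
K={"scene":(np.array([[461.9566,0,321.66707],[0,461.9566,203.45816],[0,0,1]]),np.array([-0.13911078,0,0,0,0]),np.array([[0.4486,0.7004,-0.5552,1.2348],[0.8937,-0.3557,0.2734,-0.2336],[-0.006,-0.6188,-0.7855,1.0044]])),
"top":(np.array([[419.85735,0,323.429],[0,419.85735,200.92322],[0,0,1]]),np.array([-0.08936093,0,0,0,0]),np.array([[-0.0266,-0.9791,0.2016,0.3934],[-0.9996,0.027,-0.0007,0.0844],[-0.0048,-0.2016,-0.9795,0.9969]]))}
def proj(n,P):
    k,d,E=K[n];R=E[:,:3].T
    return cv2.projectPoints(np.atleast_2d(P).astype(float),cv2.Rodrigues(R)[0],-R@E[:,3],k,d)[0][:,0]
def unit(p,P):
    c,s=np.cos(p[2]),np.sin(p[2]);P=np.asarray(P,float)
    return np.array([p[0]+c*P[0]-s*P[1],p[1]+s*P[0]+c*P[1],P[2]])
def tub(t,P): # tilt out to -x
    x,z=P[0]+.064,P[2]-.012
    return [-.064+x*np.cos(t)-z*np.sin(t),P[1],.012+x*np.sin(t)+z*np.cos(t)]
def flap(a,s,r,h,y): # r from axis, h normal offset (upper face +)
    return [.05-s-r*np.cos(a)+h*np.sin(a),y,.122+r*np.sin(a)+h*np.cos(a)]
E
cat > fit.py <<'E'
from h import *
tp=lambda u,v:(np.array([u,v])+.5)/4.5-.5+[270,125]
sc=lambda u,v:(np.array([u,v])+.5)/5-.5+[240,160]
obs=[("top",tp(166,178),lambda p:[.07,.08,.12]),("top",tp(484,108),lambda p:[.07,-.08,.12]),
("scene",sc(280,430),lambda p:[.07,-.08,.12]),("scene",sc(542,262),lambda p:[.07,.08,.12]),("scene",sc(285,557),lambda p:[.07,-.08,0]),
("top",tp(212,112),lambda p:flap(p[4],p[5],.088,0,.055)),("top",tp(456,62),lambda p:flap(p[4],p[5],.088,0,-.055)),
("scene",sc(308,285),lambda p:flap(p[4],p[5],.088,.002,-.055)),("scene",sc(503,165),lambda p:flap(p[4],p[5],.088,.002,.055)),
("top",tp(272,490),lambda p:tub(p[3],[-.05,.062,.134])),("top",tp(533,433),lambda p:tub(p[3],[-.05,-.062,.134])),
("scene",sc(112,182),lambda p:tub(p[3],[-.05,-.062,.134])),("scene",sc(315,68),lambda p:tub(p[3],[-.05,.062,.134]))]
f=lambda p:np.concatenate([proj(n,unit(p,m(p)))[0]-q for n,q,m in obs]+[[(p[5]-.002)/.002]])
r=least_squares(f,[.5,.0,.2,.4,1.7,.002],loss='soft_l1')
print(np.round(r.x,4)); print(np.round(f(r.x)[:-1].reshape(-1,2),1).tolist())
np.save("p.npy",r.x)
p=r.x
for n,P in dict(push=tub(p[3],[-.07,0,.112]),pushshut=[-.07,0,.112],lip=tub(p[3],[-.05,0,.13]),press=flap(p[4],p[5],.048,.002,0),edge=flap(p[4],p[5],.088,0,0),axis=flap(p[4],p[5],0,0,0)).items(): print(n,np.round(unit(p,P),4))
E
python3 fit.py
```

```text
[0.6052 0.0284 0.1901 0.3415 1.7844 0.0022]
[[-0.8, -1.0], [-0.1, -0.5], [-1.9, -0.5], [-0.1, -1.1], [-0.3, 0.5], [-0.3, -0.2], [-0.4, -0.4], [-0.7, -0.2], [0.1, -0.4], [-0.0, -0.6], [-0.1, -0.7], [-0.8, -1.2], [-0.5, -1.5]]
push [0.5039 0.0089 0.1042]
pushshut [0.5364 0.0151 0.112 ]
lip [0.5165 0.0113 0.1279]
press [0.664  0.0397 0.1685]
edge [0.6704 0.0409 0.208 ]
axis [0.6521 0.0374 0.122 ]
```

Emit:
{"fn": "apply_moves", "kwargs": {"commands": [[0, 0, 0, -6.4, 1], [0, 0, 0, -6.4, 1], [0, 0, 0, -6.4, 1], [0, 0, 0, -6.4, 1], [0, 0, 0, -6.2, 1], [0, 0, 0, 0, 1], [0, 0, 0, 0, 1]], "force": 20}}

```text
time: 0.68
eef_pos: [0.2318, 0.6068, 0.2306]
orientation: [[-0.186, 0.982, -0.001], [0.982, 0.186, -0.001], [-0.001, -0.001, -1.0]]
wrist_force: [-0.8, -0.1, 0.7]
finger_gap: 0.0007
```

```bash
cat > st.py <<'E'
from h import *
from cell import *
import sys
p=np.load("p.npy")
def st(tgt=None):
    o=get_obs();R=np.array(o["orientation"]);e=np.array(o["eef_pos"])
    c,s=np.cos(p[2]),np.sin(p[2]);U=np.array([[c,-s,0],[s,c,0],[0,0,1]])
    print("t",round(o["time"],2),"unit mm",np.round((U.T@(e-[p[0],p[1],0]))*1e3,1),"Funit",np.round(U.T@np.array(o["wrist_force"]),1),"gap",round(o["finger_gap"],4))
    if tgt is not None: # unit mm
        print("tool shift mm",np.round(R.T@(unit(p,np.array(tgt)/1e3)-e)*1e3,1),"yaw err deg",np.round(np.degrees(np.arctan2(R[1,1],R[0,1])-p[2]),2),"tz",np.round(R[:,2],3))
st([float(a) for a in sys.argv[1:4]] if len(sys.argv)>3 else None)
E
python3 st.py -150 0 231
```

```text
t 0.68 unit mm [-257.4  638.5  230.6] Funit [-0.8  0.   0.7] gap 0.0007
tool shift mm [-6.382e+02  1.091e+02  2.000e-01] yaw err deg -0.15 tz [-0.001 -0.001 -1.   ]
```

Emit:
{"fn": "apply_moves", "kwargs": {"commands": [[-20, 3, 0, 0, 1], [-34, 6, 0, 0, 1], [-34, 6, 0, 0, 1], [-34, 6, 0, 0, 1], [-34, 6, 0, 0, 1], [-34, 6, 0, 0, 1], [-34, 6, 0, 0, 1], [-34, 6, 0, 0, 1], [-34, 6, 0, 0, 1], [-34, 6, 0, 0, 1], [-34, 6, 0, 0, 1], [-34, 6, 0, 0, 1], [-34, 6, 0, 0, 1], [-34, 6, 0, 0, 1], [-34, 6, 0, 0, 1], [-34, 6, 0, 0, 1], [-34, 6, 0, 0, 1], [-34, 6, 0, 0, 1], [-34, 4, 0, 0, 1], [-6, 0, 0, 0, 1]]}}

```text
time: 2.35
eef_pos: [0.4609, -0.0055, 0.2318]
orientation: [[-0.177, 0.984, 0.002], [0.984, 0.177, -0.002], [-0.003, 0.002, -1.0]]
wrist_force: [-0.2, -0.5, -0.0]
finger_gap: 0.0003
```

```bash
python3 st.py -150 0 105
```

```text
t 2.35 unit mm [-148.    -6.   231.8] Funit [-0.3 -0.5 -0. ] gap 0.0003
tool shift mm [  6.4  -2.2 126.8] yaw err deg -0.68 tz [ 0.002 -0.002 -1.   ]
```

Emit:
{"fn": "apply_moves", "kwargs": {"commands": [[2, 0, 20, -0.7, 1], [3, -1, 35, 0, 1], [0, -1, 35, 0, 1], [0, 0, 30, 0, 1], [0, 0, 6, 0, 1], [0, 0, 0, 0, 1], [0, 0, 0, 0, 1]]}}

```text
time: 2.93
eef_pos: [0.4573, 0.006, 0.1061]
orientation: [[-0.2, 0.98, 0.001], [0.98, 0.2, -0.0], [-0.0, 0.001, -1.0]]
wrist_force: [-0.4, 0.2, 0.7]
finger_gap: -0.0
```

```bash
python3 st.py -84 0 105; python3 - <<'E'
from cell import *
import cv2
for n,(a,b,c,d) in dict(scene=(150,280,240,400),top=(115,255,270,430)).items():
    i=read_camera(n)["color"][a:b,c:d,::-1]; cv2.imwrite(f"pics/{n}1.png",cv2.resize(i,None,fx=4,fy=4,interpolation=cv2.INTER_CUBIC))
E
```

```text
t 2.93 unit mm [-149.4    6.   106.1] Funit [-0.3  0.3  0.7] gap -0.0
tool shift mm [-6.7 65.3  1.1] yaw err deg 0.67 tz [ 0.001 -0.    -1.   ]
```

View pics/scene1.png

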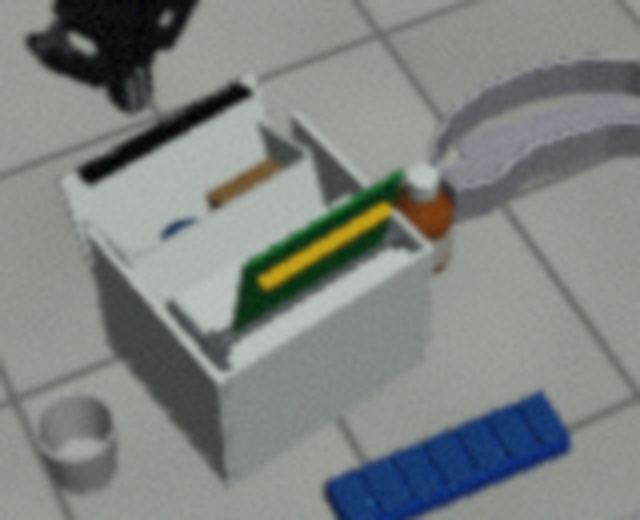

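View pics/top1.png

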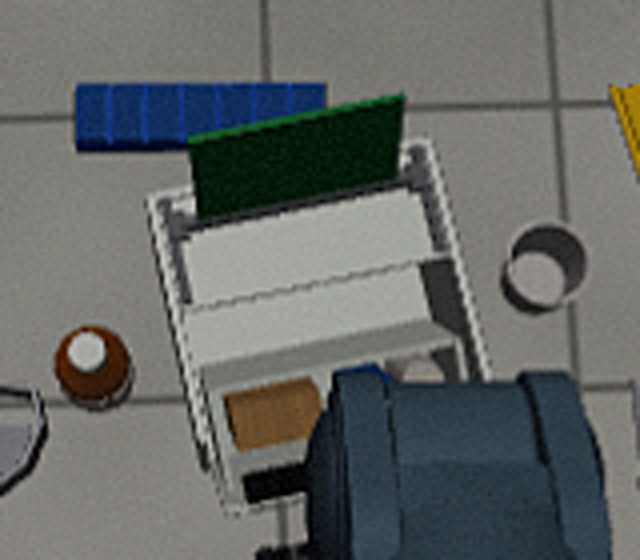

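The fingertips, around (130,95) in the scene crop, are in front of the tub's middle and clear of it. I'll push now.

Emit:
{"fn": "apply_moves", "kwargs": {"commands": [[-3, 10, 0, 0, 1], [-3, 12, 0, 0, 1], [0, 8, 0, 0, 1], [0, 8, 0, 0, 1], [0, 8, 0, 0, 1], [0, 6, 0, 0, 1], [0, 0, 0, 0, 1], [0, 0, 0, 0, 1]]}}

```text
time: 3.7
eef_pos: [0.5096, 0.0108, 0.1053]
orientation: [[-0.201, 0.98, 0.001], [0.98, 0.201, -0.0], [-0.0, 0.001, -1.0]]
wrist_force: [-0.2, 0.4, -0.1]
finger_gap: 0.0
```

```bash
python3 st.py -81 0 105
```

```text
t 3.7 unit mm [-97.2   0.8 105.3] Funit [-0.1  0.5 -0.1] gap 0.0
tool shift mm [-1.  16.2  0.3] yaw err deg 0.73 tz [ 0.001 -0.    -1.   ]
```

Emit:
{"fn": "apply_moves", "kwargs": {"commands": [[0, 4, 0, 0, 1], [0, 3, 0, 0, 1], [0, 3, 0, 0, 1], [0, 2, 0, 0, 1]]}}

```text
time: 4.03
eef_pos: [0.5206, 0.0129, 0.1053]
orientation: [[-0.201, 0.98, -0.0], [0.98, 0.201, 0.0], [0.0, -0.0, -1.0]]
wrist_force: [-1.0, -0.3, 0.7]
finger_gap: 0.0001
```

```bash
python3 st.py -81 0 105; python3 - <<'E'
from cell import *
import cv2
for n,(a,b,c,d) in dict(scene=(150,280,240,400)).items():
    i=read_camera(n)["color"][a:b,c:d,::-1]; cv2.imwrite(f"pics/{n}2.png",cv2.resize(i,None,fx=4,fy=4,interpolation=cv2.INTER_CUBIC))
E
```

```text
t 4.03 unit mm [-85.9   0.8 105.3] Funit [-1.  -0.1  0.7] gap 0.0001
tool shift mm [-0.9  4.9  0.3] yaw err deg 0.71 tz [-0.  0. -1.]
```

View pics/scene2.png

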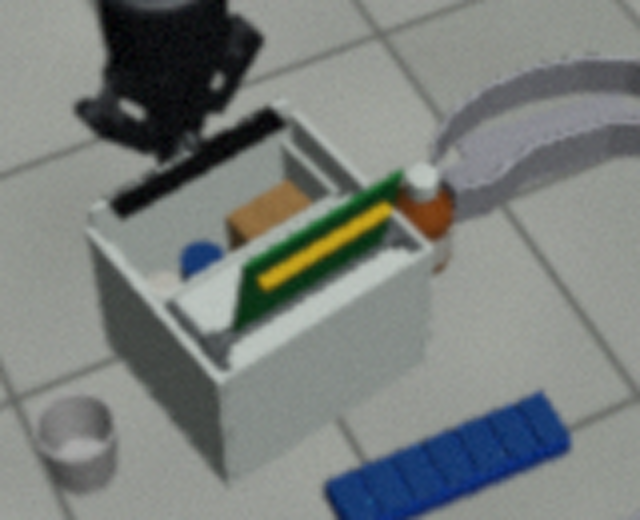

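The tub follows the finger: its lip runs from (120,210) to (280,115) and is nearly shut. I'll keep on in small steps until the force rises.

Emit:
{"fn": "apply_moves", "kwargs": {"commands": [[0, 2, 0, 0, 1], [0, 1.5, 0, 0, 1], [0, 1, 0, 0, 1]]}}

```text
time: 4.33
eef_pos: [0.5251, 0.0138, 0.1053]
orientation: [[-0.201, 0.98, 0.0], [0.98, 0.201, -0.0], [-0.0, 0.0, -1.0]]
wrist_force: [-1.5, -0.1, 1.4]
finger_gap: 0.0
```

```bash
python3 st.py -81 0 105
```

```text
t 4.33 unit mm [-81.4   0.8 105.3] Funit [-1.5  0.2  1.4] gap 0.0
tool shift mm [-0.8  0.4  0.3] yaw err deg 0.71 tz [ 0. -0. -1.]
```

Emit:
{"fn": "apply_moves", "kwargs": {"commands": [[0, 1, 0, 0, 1], [0, 0.7, 0, 0, 1]]}}

```text
time: 4.5
eef_pos: [0.5253, 0.0138, 0.1051]
orientation: [[-0.201, 0.98, -0.003], [0.98, 0.201, -0.0], [0.0, -0.003, -1.0]]
wrist_force: [-4.8, -1.8, 3.6]
finger_gap: -0.0002
```

```bash
python3 st.py -81 0 105
```

```text
t 4.5 unit mm [-81.2   0.8 105.1] Funit [-5.  -0.8  3.6] gap -0.0002
tool shift mm [-0.8  0.2  0.1] yaw err deg 0.7 tz [-0.003 -0.    -1.   ]
```

Emit:
{"fn": "apply_moves", "kwargs": {"commands": [[0, 0, 0, 0, 1], [0, -4, 0, 0, 1], [0, -20, 0, 0, 1], [0, -8, -20, 0, 1], [0, 0, -35, 0, 1], [0, 0, -40, 0, 1], [0, 0, -35, 0, 1], [0, 15, -5, 0, 1], [0, 30, 0, 0, 1], [0, 38, 0, 0, 1], [0, 38, 0, 0, 1], [0, 38, 0, 0, 1], [0, 38, 0, 0, 1], [0, 20, 0, 0, 1], [0, 8, 0, 0, 1], [0, 0, 0, 0, 1], [0, 0, 0, 0, 1]]}}

```text
time: 5.92
eef_pos: [0.7153, 0.0527, 0.2399]
orientation: [[-0.201, 0.98, -0.0], [0.98, 0.201, -0.0], [-0.0, -0.0, -1.0]]
wrist_force: [-0.3, 0.2, 0.2]
finger_gap: -0.0001
```

```bash
python3 st.py 110 0 172; python3 - <<'E'
from cell import *
import cv2
for n,(a,b,c,d) in dict(scene=(150,280,240,400)).items():
    i=read_camera(n)["color"][a:b,c:d,::-1]; cv2.imwrite(f"pics/{n}3.png",cv2.resize(i,None,fx=4,fy=4,interpolation=cv2.INTER_CUBIC))
E
```

```text
t 5.92 unit mm [112.8   3.1 239.9] Funit [-0.2  0.3  0.2] gap -0.0001
tool shift mm [-3.  -2.8 67.9] yaw err deg 0.7 tz [-0. -0. -1.]
```

View pics/scene3.png

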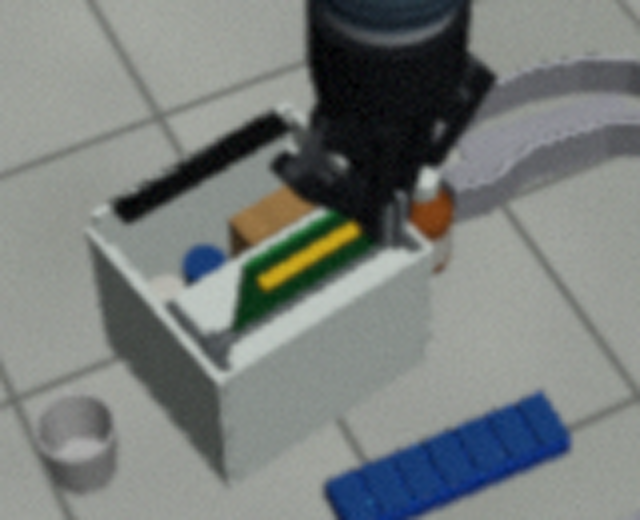

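```bash
python3 - <<'E'
from h import *
for a in [1.6,1.4,1.2,1.0,.8,.6,.45,.3,.2,.1,.05,0]:
    f=flap(a,.0022,.045,.002,0);print(a,round(f[0]*1e3+11,1),round(f[2]*1e3,1))
E
```

```text
1.6 62.1 166.9
1.4 53.1 166.7
1.2 44.4 164.7
1.0 36.2 160.9
0.8 28.9 155.7
0.6 22.8 149.1
0.45 19.1 143.4
0.3 16.4 137.2
0.2 15.1 132.9
0.1 14.2 128.5
0.05 14.0 126.2
0 13.8 124.0
```

Emit:
{"fn": "apply_moves", "kwargs": {"commands": [[-3, -2, 15, 0.7, 1], [0, 0, 25, 0, 1], [0, 0, 24, 0, 1], [0, 0, 6, 0, 1], [0, 0, 0, 0, 1]]}}

```text
time: 6.38
eef_pos: [0.7112, 0.0493, 0.1679]
orientation: [[-0.188, 0.982, -0.006], [0.982, 0.189, -0.0], [0.001, -0.006, -1.0]]
wrist_force: [-1.2, 0.6, 0.0]
finger_gap: -0.0002
```

```bash
python3 st.py 62 0 169
```

```text
t 6.38 unit mm [108.1   0.6 167.9] Funit [-1.1  0.8  0. ] gap -0.0002
tool shift mm [ -0.6 -46.1  -0.9] yaw err deg -0.02 tz [-0.006 -0.    -1.   ]
```

Emit:
{"fn": "apply_moves", "kwargs": {"commands": [[0, -15, 0, 0, 1], [0, -10, 0, 0, 1], [0, -10, 0, 0, 1], [0, -10, 0, 0, 1], [0, -9, 1, 0, 1], [0, -9, 2, 0, 1], [0, -8, 4, 0, 1], [0, -7, 5, 0, 1], [0, 0, 0, 0, 1]]}}

```text
time: 7.13
eef_pos: [0.6358, 0.0343, 0.1578]
orientation: [[-0.188, 0.982, -0.002], [0.982, 0.188, 0.0], [0.001, -0.002, -1.0]]
wrist_force: [-0.7, 0.3, 0.3]
finger_gap: -0.0002
```

```bash
python3 st.py 23 0 149; python3 - <<'E'
from cell import *
import cv2
for n,(a,b,c,d) in dict(scene=(150,280,240,400)).items():
    i=read_camera(n)["color"][a:b,c:d,::-1]; cv2.imwrite(f"pics/{n}4.png",cv2.resize(i,None,fx=4,fy=4,interpolation=cv2.INTER_CUBIC))
E
```

```text
t 7.13 unit mm [ 31.2   0.  157.8] Funit [-0.7  0.4  0.3] gap -0.0002
tool shift mm [-0.  -8.2  8.8] yaw err deg -0.03 tz [-0.002  0.    -1.   ]
```

View pics/scene4.png

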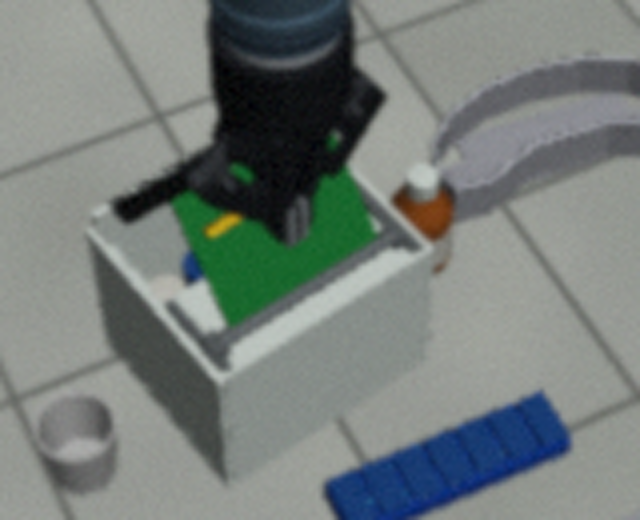

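The flap is folding forward. The fingertip at (295,225) rests on the hinge side of the rib. I'll continue along the arc.

Emit:
{"fn": "apply_moves", "kwargs": {"commands": [[0, -5, 4.5, 0, 1], [0, -4, 5, 0, 1], [0, -3, 5.5, 0, 1], [0, -2.5, 6, 0, 1], [0, -1, 4, 0, 1], [0, 0, 0, 0, 1]]}}

```text
time: 7.68
eef_pos: [0.6213, 0.0317, 0.1317]
orientation: [[-0.189, 0.982, -0.003], [0.982, 0.189, -0.001], [-0.0, -0.003, -1.0]]
wrist_force: [-0.8, 0.0, 0.9]
finger_gap: 0.0004
```

```bash
python3 st.py 14 0 126; python3 - <<'E'
from cell import *
import cv2
for n,(a,b,c,d) in dict(scene=(150,280,240,400)).items():
    i=read_camera(n)["color"][a:b,c:d,::-1]; cv2.imwrite(f"pics/{n}5.png",cv2.resize(i,None,fx=4,fy=4,interpolation=cv2.INTER_CUBIC))
E
```

```text
t 7.68 unit mm [ 16.5   0.2 131.7] Funit [-0.8  0.2  0.9] gap 0.0004
tool shift mm [-0.2 -2.5  5.7] yaw err deg 0.01 tz [-0.003 -0.001 -1.   ]
```

View pics/scene5.png

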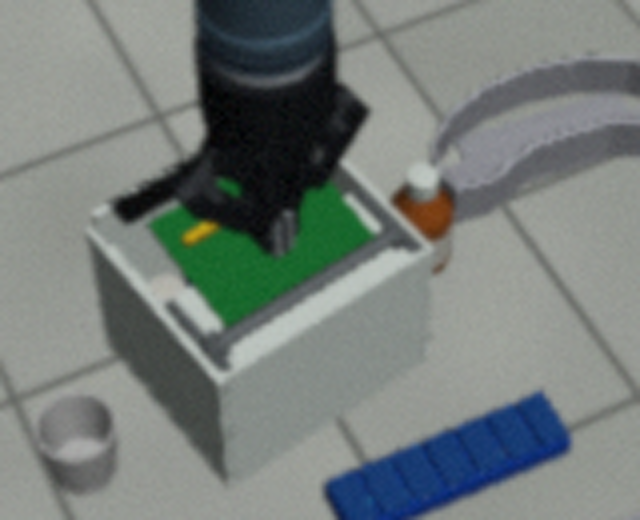

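Emit:
{"fn": "apply_moves", "kwargs": {"commands": [[0, -1, 2, 0, 1], [0, -1, 2, 0, 1], [0, 0, 1.5, 0, 1], [0, 0, 0, 0, 1]]}}

```text
time: 8.07
eef_pos: [0.6209, 0.0316, 0.1277]
orientation: [[-0.189, 0.982, 0.001], [0.982, 0.189, 0.0], [-0.0, 0.001, -1.0]]
wrist_force: [1.4, -0.8, 1.1]
finger_gap: 0.0001
```

```bash
python3 st.py 14 0 124
```

```text
t 8.07 unit mm [ 16.1   0.2 127.7] Funit [ 1.2 -1.1  1.1] gap 0.0001
tool shift mm [-0.2 -2.1  3.7] yaw err deg 0.02 tz [ 0.001  0.    -1.   ]
```

Emit:
{"fn": "apply_moves", "kwargs": {"commands": [[0, 0, 1, 0, 1], [0, 0, 1, 0, 1], [0, 0, 0, 0, 1]]}}

```text
time: 8.32
eef_pos: [0.6207, 0.0316, 0.1257]
orientation: [[-0.189, 0.982, 0.0], [0.982, 0.189, 0.0], [-0.0, 0.0, -1.0]]
wrist_force: [1.4, -0.0, 1.5]
finger_gap: -0.0002
```

```bash
python3 st.py 14 0 124
```

```text
t 8.32 unit mm [ 15.8   0.2 125.7] Funit [ 1.3 -0.3  1.5] gap -0.0002
tool shift mm [-0.2 -1.8  1.7] yaw err deg 0.02 tz [ 0.  0. -1.]
```

Emit:
{"fn": "apply_moves", "kwargs": {"commands": [[0, 0, 1, 0, 1], [0, 0, 1, 0, 1], [0, 0, 0, 0, 1]]}}

```text
time: 8.57
eef_pos: [0.6206, 0.0316, 0.1241]
orientation: [[-0.189, 0.982, 0.0], [0.982, 0.189, 0.0], [0.0, 0.0, -1.0]]
wrist_force: [-0.5, 0.2, 3.8]
finger_gap: -0.0002
```

```bash
python3 st.py 14 0 124; python3 - <<'E'
from cell import *
import cv2
for n,(a,b,c,d) in dict(scene=(170,260,250,360)).items():
    i=read_camera(n)["color"][a:b,c:d,::-1]; cv2.imwrite(f"pics/{n}6.png",cv2.resize(i,None,fx=6,fy=6,interpolation=cv2.INTER_CUBIC))
E
```

```text
t 8.57 unit mm [ 15.8   0.2 124.1] Funit [-0.5  0.3  3.8] gap -0.0002
tool shift mm [-0.2 -1.8  0.1] yaw err deg 0.01 tz [ 0.  0. -1.]
```

View pics/scene6.png

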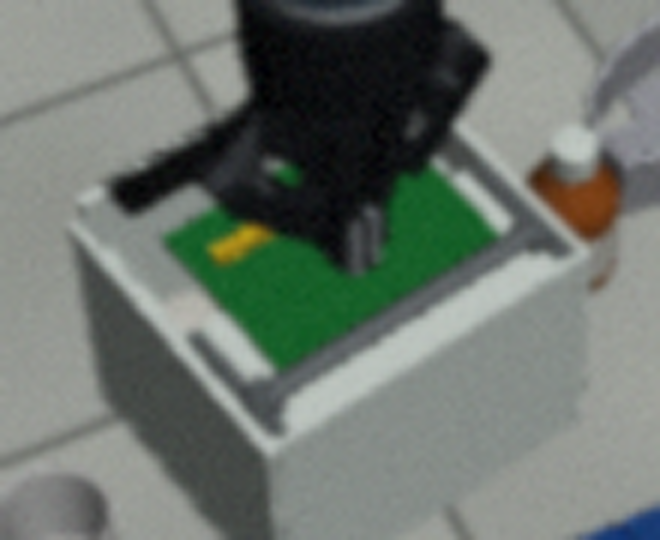

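The flap lies flat at z = 124 with a 3.8 N press. Its free edge, at (165,240), shows a gap behind the lip at (120,205). Next I'll slide along to the rib and push.

Emit:
{"fn": "apply_moves", "kwargs": {"commands": [[0, -4, 0.5, 0, 1], [0, -4, 0, 0, 1], [0, -4, 0, 0, 1], [0, -2, 0, 0, 1], [0, 0, 0, 0, 1]]}}

```text
time: 9.03
eef_pos: [0.6071, 0.0289, 0.124]
orientation: [[-0.189, 0.982, 0.002], [0.982, 0.189, 0.0], [0.0, 0.002, -1.0]]
wrist_force: [2.4, 0.3, 4.7]
finger_gap: 0.0002
```

```bash
python3 st.py -22 0 124
```

```text
t 9.03 unit mm [2.00e+00 1.00e-01 1.24e+02] Funit [ 2.4 -0.2  4.7] gap 0.0002
tool shift mm [ -0.1 -24.   -0. ] yaw err deg 0.0 tz [ 0.002  0.    -1.   ]
```

Emit:
{"fn": "apply_moves", "kwargs": {"commands": [[0, -2, 0, 0, 1], [0, -2, 0, 0, 1], [0, -2, 0, 0, 1], [0, -2, 0, 0, 1], [0, -2, 0, 0, 1]]}}

```text
time: 9.45
eef_pos: [0.5979, 0.0272, 0.124]
orientation: [[-0.189, 0.982, 0.002], [0.982, 0.189, 0.0], [-0.0, 0.002, -1.0]]
wrist_force: [2.9, 1.0, 5.6]
finger_gap: 0.0
```

```bash
python3 st.py -22 0 124; python3 - <<'E'
from cell import *
import cv2
for n,(a,b,c,d) in dict(scene=(170,260,250,360)).items():
    i=read_camera(n)["color"][a:b,c:d,::-1]; cv2.imwrite(f"pics/{n}7.png",cv2.resize(i,None,fx=6,fy=6,interpolation=cv2.INTER_CUBIC))
E
```

```text
t 9.45 unit mm [ -7.4   0.2 124. ] Funit [3.  0.5 5.6] gap 0.0
tool shift mm [ -0.2 -14.6  -0.1] yaw err deg 0.02 tz [ 0.002  0.    -1.   ]
```

View pics/scene7.png

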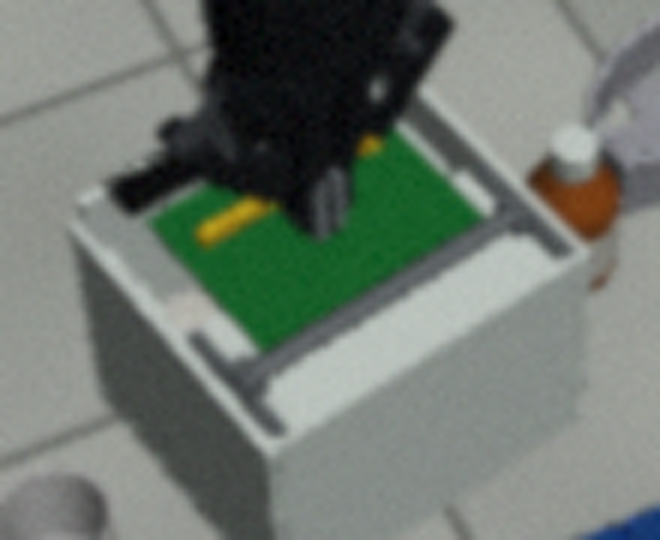

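The slide has moved forward: the hinge bar now starts at (245,380), and the flap is still flat. Fz is 5.6 N and Fx 3 N. I'll carry on.

Emit:
{"fn": "apply_moves", "kwargs": {"commands": [[0, -2, 0, 0, 1], [0, -2, 0, 0, 1], [0, -2, 0, 0, 1], [0, -2, 0, 0, 1], [0, -2, 0, 0, 1], [0, 0, 0, 0, 1]]}}

```text
time: 10.0
eef_pos: [0.5876, 0.0252, 0.1239]
orientation: [[-0.189, 0.982, 0.001], [0.982, 0.189, 0.0], [0.0, 0.001, -1.0]]
wrist_force: [2.1, 0.7, 6.6]
finger_gap: 0.0
```

```bash
python3 st.py -23 0 124
```

```text
t 10.0 unit mm [-17.9   0.2 123.9] Funit [2.2 0.3 6.6] gap 0.0
tool shift mm [-0.2 -5.1 -0.1] yaw err deg 0.01 tz [ 0.001  0.    -1.   ]
```

Emit:
{"fn": "apply_moves", "kwargs": {"commands": [[0, -2, 0, 0, 1], [0, -1.5, 0, 0, 1], [0, -1, 0, 0, 1], [0, -1, 0, 0, 1], [0, 0, 0, 0, 1]]}}

```text
time: 10.42
eef_pos: [0.5827, 0.0242, 0.124]
orientation: [[-0.189, 0.982, 0.002], [0.982, 0.189, 0.0], [-0.0, 0.002, -1.0]]
wrist_force: [4.2, 0.6, 5.3]
finger_gap: -0.0003
```

```bash
python3 st.py -24 0 124; python3 - <<'E'
from cell import *
import cv2
for n,(a,b,c,d) in dict(scene=(170,260,250,360)).items():
    i=read_camera(n)["color"][a:b,c:d,::-1]; cv2.imwrite(f"pics/{n}8.png",cv2.resize(i,None,fx=6,fy=6,interpolation=cv2.INTER_CUBIC))
E
```

```text
t 10.42 unit mm [-22.9   0.2 124. ] Funit [ 4.2 -0.2  5.3] gap -0.0003
tool shift mm [-0.2 -1.1 -0. ] yaw err deg 0.02 tz [ 0.002  0.    -1.   ]
```

View pics/scene8.png

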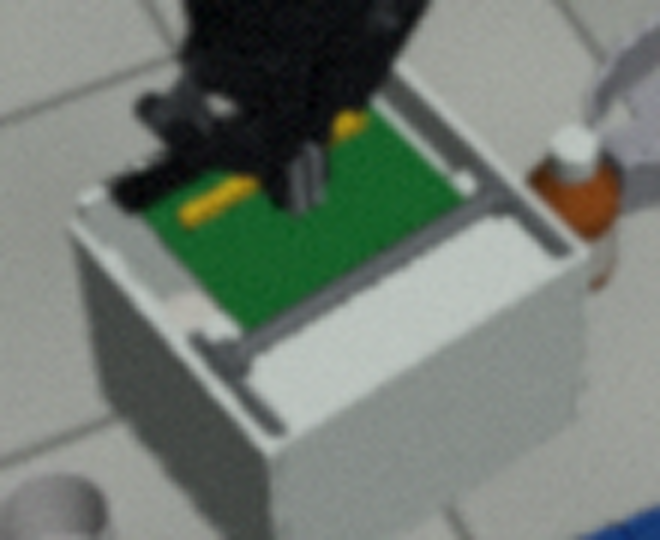

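The hinge bar is well forward, its end at (235,365), and the flap's edge runs under the lip at (140,200). I'll push a little more towards the stop.

Emit:
{"fn": "apply_moves", "kwargs": {"commands": [[0, -1, 0, 0, 1], [0, -0.8, 0, 0, 1], [0, 0, 0, 0, 1]]}}

```text
time: 10.72
eef_pos: [0.5812, 0.0239, 0.1239]
orientation: [[-0.189, 0.982, 0.003], [0.982, 0.189, 0.0], [-0.0, 0.003, -1.0]]
wrist_force: [4.2, 0.1, 5.3]
finger_gap: 0.0002
```

```bash
python3 st.py -24 0 124
```

```text
t 10.72 unit mm [-2.440e+01  1.000e-01  1.239e+02] Funit [ 4.2 -0.7  5.3] gap 0.0002
tool shift mm [-0.1  0.4 -0.1] yaw err deg 0.02 tz [ 0.003  0.    -1.   ]
```

Emit:
{"fn": "apply_moves", "kwargs": {"commands": [[0, 1, -1, 0, 1], [0, 2, -3, 0, 1], [0, 0, -10, 0, 1], [0, 0, -30, 0, 1], [0, 10, -40, 0, 1], [0, 0, -40, 0, 1], [0, 0, -20, 0, 1], [35, 0, 0, 0, 1], [40, 0, 0, 0, 1], [40, 0, 0, 0, 1], [40, 0, 0, 0, 1], [40, 0, 0, 0, 1], [20, 0, 0, 0, 1], [0, 0, 0, 0, 1]]}}

```text
time: 11.88
eef_pos: [0.5459, 0.2445, 0.2642]
orientation: [[-0.201, 0.98, -0.01], [0.98, 0.201, -0.001], [0.001, -0.01, -1.0]]
wrist_force: [-0.7, 0.5, -0.4]
finger_gap: 0.0004
```

```bash
python3 st.py; python3 - <<'E'
from cell import *
import cv2
for n,(a,b,c,d) in dict(scene=(170,260,250,360),top=(125,255,270,430)).items():
    i=read_camera(n)["color"];cv2.imwrite(f"pics/{n}9f.png",i[:,:,::-1]);i=i[a:b,c:d,::-1]; cv2.imwrite(f"pics/{n}9.png",cv2.resize(i,None,fx=6 if n=="scene" else 4.5,fy=6 if n=="scene" else 4.5,interpolation=cv2.INTER_CUBIC))
E
```

```text
t 11.88 unit mm [-17.3 223.5 264.2] Funit [-0.6  0.7 -0.4] gap 0.0004
```

View pics/scene9.png

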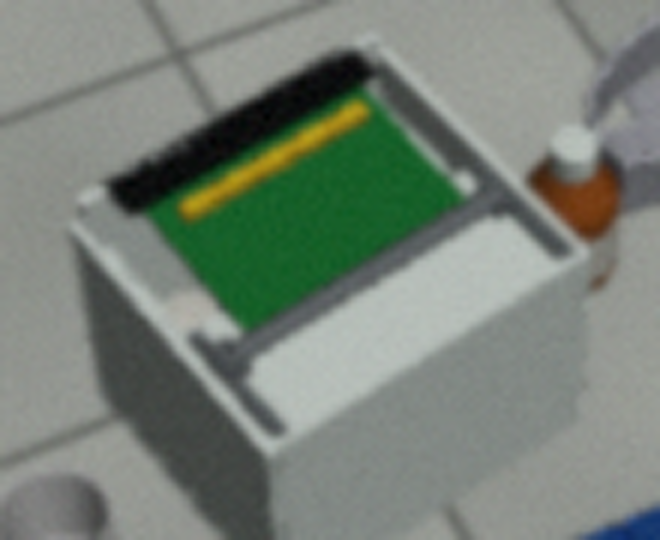

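View pics/top9.png

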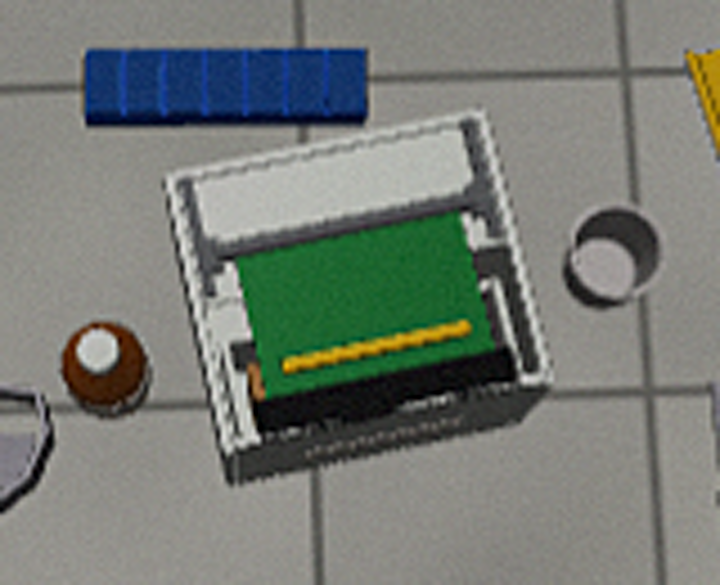

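View pics/top9f.png

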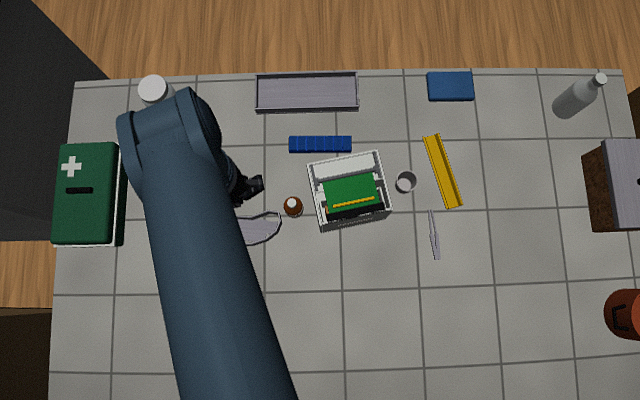

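The flap stays flat beneath the lip by itself, and the bystanders haven't moved. I'll check numerically with the lip's rear edge at top crop (256,404) and (511,347), and the yellow rib's ends at (283,366) and (470,326).

```bash
python3 - <<'E'
from h import *
p=np.load("p.npy")
tp=lambda P:np.round((proj("top",unit(p,P))[0]-[270,125]+.5)*4.5-.5)
for t in(0,.03,.06): print("tub",t,tp(tub(t,[-.05,.062,.134])),tp(tub(t,[-.05,-.062,.134])))
for s in(.018,.022,.025):
  for a in (.07,.15): print("rib",s,a,tp(flap(a,s,.063,.010,.045)),tp(flap(a,s,.063,.010,-.045)))
E
```

```text
tub 0 [252. 400.] [512. 343.]
tub 0.03 [254. 407.] [514. 350.]
tub 0.06 [256. 415.] [516. 358.]
rib 0.018 0.07 [279. 350.] [467. 309.]
rib 0.018 0.15 [278. 345.] [467. 304.]
rib 0.022 0.07 [281. 358.] [469. 317.]
rib 0.022 0.15 [280. 353.] [469. 312.]
rib 0.025 0.07 [282. 364.] [470. 323.]
rib 0.025 0.15 [282. 359.] [471. 318.]
```

The tub is at about 0.00 to 0.02 rad and the slide at about 25 mm with the flap near 0.07 rad, all inside the limits. I'm handing in the job.

```bash
python3 -c "
from cell import *
print(sign_off())"
```

```text
the job is handed in; nothing more can be done
None
```

I pushed the tub shut and folded the flap down behind the lip. I then slid it forward against its rib until its edge was under the lip, backed the arm off and handed the job in at about 12 s of the 50 s allowed.

- **Forces:** every reading I took was below about 7 N at the wrist. I read the force only between moves, not continuously.
- **Final picture:** the tub measures about 0 to 0.02 rad open. The slide is about 25 mm forward. The flap lies at about 0.07 rad, held by the lip alone.
- **Bystanders:** all appear where they started, although the arm hid part of the kidney dish in the last picture. I did not measure their positions.
- **Disagreements:** none of the checks failed. The lip and rib pixels agree with the fitted model to about 1 px in the camera image.

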